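# Weigh the flat wooden case from the saleroom bin

### The job

Weigh the square-ended wooden case for the sale catalogue. First turn the scale's peak pointer all the way back to its zero stop, pushing gently once it meets the stop. Then gently press down the near end of the case, so that it tips over the ridge in its compartment and its far end stands up, take it by the raised end and lay it flat, without dropping it, right way up, on the middle of the scale's pan; leave the pointer at zero and do not disturb the other pieces, in the bin or on the table.

Things in the scene. Friction and masses are not known exactly. Their poses are not given: they have to be found in the camera images.
- case_mid (a point): Centre of the case to weigh: a plain rectangular dark-wood slab, square ends, two thin brass strips on top, 180 long (its x) x 44 wide (its y) x 34 thick (its z, up when right way up), about 160 g, balanced at its middle. It lies level in any one of the bin's compartments, +x end far, its top 4 mm below the divider tops, 3 mm clear each side: it cannot be gripped as it lies.
- bin: Open plywood bin, fixed, 216 long (x) x 174 wide (y) x 90 high; origin under its middle, on the table; yaw within 0.3 rad. Three compartments along x, 50 wide inside, centred at y = -56, 0, 56, x = -104 to 100 inside. All walls 6 thick and 90 high, but the near (-x) one 58. Far half of the floor (x > 0): level shelf at height 52; from the ridge at x = 0 it slopes down 30 degrees to -x.
- bin_ridge (a point): Middle of the bin's ridge: bin x = 0, y = 0, height 52 (the height of the level shelf). Axes as those of the bin.
- pan_mid (a point): Centre of the top face of the scale's flat steel pan, 220 (x) x 135 (y), 70 above the table, no rim. The pan and scale are fixed; turned by up to 0.25 rad about the vertical.
- dial_axis (a point): Axis of the pointer's dial on the scale, at the dial face 57 above the table, 158 to the +y side of pan_mid; scale axes (z up, +x away from the robot, +y away from the pan). The dial disc is 64 in radius.
- peg_mid (a point): Middle of the upright steel peg (14 in diameter, its top at 97 above the table, free for 30 down to the pointer arm at 65) that stands on the pointer arm, 42 from the dial axis. The arm's end reaches 56 from the axis, 10 wide. Push the peg sideways to turn the pointer.
- pointer (a joint): Peak pointer angle in rad: 0 at its firm zero stop, where the arm points along the dial's +y; grows clockwise seen from above (the arm lies at angle pi/2 - value from the dial's +x). Starts between 0.8 and 2.0. It turns against a light friction (50 mN m) and stays where it is left; turn it anticlockwise to zero.
- case_press (a point): Point on the case's top face where to press, 65 mm from its middle towards its near (-x) end. Pressed with 1 N or less it tips on the ridge, which lies 5 mm nearer than its middle. This point sinks about 32 mm, through 30 degrees, till the case meets the firm slope; it then stays tipped by itself, its far end some 45 mm higher. No part of the tool but the fingers fits between the dividers.
- case_grip (a point): Middle of the case's thickness, 72 mm from its centre towards its far (+x) end. Once the case is tipped, this end stands clear above the dividers and can be gripped across its 44 mm width (its y), from straight above or along its own tilted z.
- scale: Dial scale, fixed, carrying pan and pointer: grey housing 210 (x) x 300 (y), top at 50; origin under its middle, on the table.
- case: The same case; origin at the centre of its underside (see case_mid for its shape).
- brush: Oval clothes brush, 166 long, 42 wide, dark wood over pale bristles, in another compartment: leave it alone.
- pin: Turned round wooden needle case, 170 long, 34 in diameter, in another compartment: leave it alone.
- cup: Small white tea cup, 60 wide, 60 high, between bin and scale, standing on the table; origin at its foot. Leave it alone.
- mug: Blue mug, 76 wide, 85 high, standing on the table; origin at its foot. Leave it alone.
- candlestick: Brass candlestick, 90 wide, 100 high, standing on the table; origin at its foot. Leave it alone.
- bowl: White bowl, 150 wide, 60 high, standing on the table; origin at its foot. Leave it alone.
- ginger_jar: Blue ginger jar, 110 wide, 150 high, standing on the table; origin at its foot. Leave it alone.
Mind the look-alikes: they are no part of the job. What is shaped like the case but blue is not meant.

How it is judged:
By the outcome, as a careful person would: the job done as asked, in the order asked, and still so for the second after the job is handed in, with the robot touching nothing.
It also fails if it takes over 72 s, if anything falls off the work surface, if the arm or the gripper's body presses on something with over 40 N, if the wrist force passes 120 N, or if a joint passes its speed limit or range.

### The arm

A 6-joint arm with a two-finger parallel gripper is mounted at the origin on the work surface. World frame = base frame: x ahead of the robot, y to its left, z up, the work surface at z = 0. Lengths are in m, angles in rad, forces in N, time in s.
With the tool pointing down it reaches from about 0.35 to 0.975 m from the base axis. Payload 4.9 kg.
Tool frame: the origin (TCP) lies at the very end of the fingers, on their centre line; the grasp point (between the pads) lies 19 mm behind it; z points along the fingers, y is the direction in which the jaws open and shut (so a half turn about z gives the same grasp; the last joint's range is limited). The gripper opens to 85 mm and grips with 20 to 120 N. Pads are 22 mm wide; open, the fingers measure 114 mm over their backs; the gripper's body (76 mm by 85 mm) begins 54 mm behind the grasp point. The pads swing forward as they close: fully open they stand 13 mm farther back than shut.
Start: joints at [-1.328, 0.053, 1.613, -0, 1.476, -0.119], TCP at [0.221, -0.585, 0.231] pointing down, gripper open.
Joint ranges: [-3.01, 3.01], [-1.01, 2.22], [0.06, 2.58], [-1.02, 4.17], [0.09, 2.62], [-3.14, 3.14]. Speed limits (rad/s): [2.57, 2.57, 3.14, 3.14, 3.14, 3.14].

### API

Orientations are given as a unit quaternion [w, x, y, z].
In Python, from plant import state, grab_frame, camera_model, job_done, search_frame, masks_of, place_of gives the robot as it stands.
- The arm moves only by the tool drive_tool, never from a script. Its argument "series" is a list of rows, each a list of 2 entries, a list of its own where there are three numbers: the shift along the world's x, y, z in m, then the turn, a rotation vector about the world's x, y, z in degrees. A call has 1 to 8 rows; each row is the pose to reach, as a shift and turn from the pose commanded when the call began; what a row does not reach only later rows make up. A row lasts 1/10 s, in which the tool goes at most 50 mm and 8.59 degrees, less where a joint would pass 70% of its speed; a pose out of reach is approached as far as the arm can. A call with a gripper value outside its range is refused whole. "fingers" is the closure, from -1 (fully open) to 1 (shut), so that 0 is half open, set as the call begins (left out, the last holds). The fingers move at their own pace and stop on an object; the grip force is fixed at half the most. Time passes only in rows, so rows that repeat a pose let the fingers close. It gives the time, the measured TCP pose, the force and the opening at its end, in the units of the state.
- state(): the state, without advancing time (a new reading comes with each control period).
- grab_frame(name): name is "scene" or "top"; returns the picture (480x640x3 uint8, red, green, blue); there is no depth.
- camera_model(name): a dict with "fovy" (degrees; the focal length in pixels is half the picture's height over the tangent of half this angle, whatever the lens; pixels are square), "cx", "cy" (the principal point, pixels), "D" ([k1, k2, p1, p2, k3] as OpenCV has them; the pictures are not rectified), "rvec" (rotation vector, rad) and "tvec" (3), from world to camera coordinates, as OpenCV has them. Camera axes: x right, y down, z forward; pixel columns grow to the right and rows downward; lengths in m; the calibration is good to about 2 mm. A picture is of the moment at which its call begins. camera_model takes no time and is no camera call.
- job_done(): hands the job in, once; it reports no verdict.
Trained networks look in the newest picture that a camera, given by its name, has taken for a name from the list of things; names that differ only in an ending like _2 or _b are one class to them, and where a whole thing is asked for, a point or a joint stands for the part that bears it (a point fixed in the world has none). Each returns a list of dicts, best first, with "confidence" (0 to 1); they miss things now and then, are a little off and sometimes report something else, mostly with a low value. They report only what shows in the picture. A call takes as long as a camera call. They do not tell look-alikes from the thing itself.
- search_frame(camera, name): "location" ([x, y, z] in m, in world coordinates, good to about 4 mm: the middle of the surface that is visible of it).
- masks_of(camera, name): "pixels" (480x640 bool, what is visible of it).
- place_of(camera, name): "location" ([x, y, z] in m, in world coordinates, good to about 4 mm: a listed point, or the origin of a listed thing).
The state is a dict: "time": time; "joint_pos": joint angles; "joint_vel": joint speeds; "joint_efforts": joint torques, N m; "tool_pos": TCP position; "tool_rot": TCP orientation; "contact_force": force on the tool from outside, world axes, zero at the start; "ft_torque": the same for the moment, N m; "gripper_width": opening from 0.0 (shut) to 1.0 (fully open).
Only numpy, scipy, OpenCV 4.12 (cv2) and the standard library are available. Lean on these libraries where they do the work, as an engineer would, in place of code of your own. Each camera call takes 0.05 s, during which the arm holds its last target.

## Working session

There is one attempt and no reset: what is moved stays moved. The work goes in short steps, Python scripts to look and compute and a tool call to move; the robot and the scene stay as the last step left them, time stands still between calls to the robot, and variables do not carry over. Pictures are saved under pics/ and viewed, and the job is handed in when it is done.

Besides the shell and the picture viewer there is one more tool, called after "Request:" by a JSON object that holds its "api" and its "payload". drive_tool: Moves the arm, as the interface text tells. Its arguments: {"type":"object","properties":{"series":{"type":"array","items":{"type":"array"}},"fingers":{"type":"number"}},"required":["series"]}

```bash
mkdir -p pics; ls
python3 - <<'E'
from plant import *
import cv2
s=state(); print(s)
for c in ("scene","top"):
    im=grab_frame(c); cv2.imwrite(f"pics/{c}0.png",im[:,:,::-1]); print(c,camera_model(c))
for n in ["case_mid","bin","bin_ridge","pan_mid","dial_axis","peg_mid","scale","case","cup","brush","pin","mug","candlestick","bowl","ginger_jar"]:
    for c in ("top","scene"):
        try:
            print(n,c,[([round(v,4) for v in d["location"]],round(d["confidence"],2)) for d in place_of(c,n)])
        except Exception as e: print(n,c,e)
print(state()["time"])
E
```

```text
pics
{'time': 0.0, 'joint_pos': array([-1.32802732e+00,  5.33523682e-02,  1.61427796e+00, -8.32464383e-06,
        1.47599547e+00, -1.18992382e-01]), 'joint_vel': array([ 5.13404646e-04,  8.08879679e-04,  9.78250477e-05, -7.56969620e-04,
        2.18086018e-04, -1.83825209e-04]), 'joint_efforts': array([ 1.26420699e-03, -3.93676829e+01, -3.70177102e+01, -6.37588840e-06,
        6.99996526e-03,  1.90114953e-06]), 'tool_pos': array([ 0.22105509, -0.58394445,  0.23007538]), 'tool_rot': array([-1.01437034e-03,  9.83685061e-01,  1.79896270e-01, -6.70091194e-05]), 'contact_force': array([0.24280247, 0.6798449 , 0.78130679]), 'ft_torque': array([-0.03363644,  0.00721638,  0.00956549]), 'gripper_width': 1.000196988647698}
scene {'fovy': 51.2606248715749, 'cx': 326.27569693824006, 'cy': 231.82214339502255, 'D': array([-0.05083749,  0.        ,  0.        ,  0.        ,  0.        ]), 'rvec': array([ 2.3338263 ,  0.88091182, -0.28168107]), 'tvec': array([-0.38646279, -0.24477783,  1.43580608])}
top {'fovy': 43.82663713288329, 'cx': 319.29259681924594, 'cy': 231.2530244569323, 'D': array([-0.12
[... 1494 characters left out ...]
([0.5484, -0.1728, 0.0551], 0.4)]
brush scene [([0.5417, -0.2838, 0.0514], 0.82), ([0.4786, -0.2263, 0.0838], 0.71)]
pin top [([0.5491, -0.1744, 0.0558], 0.96)]
pin scene [([0.5472, -0.1751, 0.0519], 0.61)]
mug top [([0.7732, -0.0181, -0.0009], 0.88)]
mug scene [([0.7736, -0.0105, -0.0022], 0.93), ([0.5207, 0.2264, -0.0003], 0.61)]
candlestick top [([0.7677, 0.1592, 0.001], 0.61)]
candlestick scene [([0.7686, 0.1571, -0.0014], 0.77), ([0.774, -0.1638, -0.0003], 0.36)]
bowl top [([0.7738, -0.1559, 0.0001], 0.94)]
bowl scene [([0.7773, -0.16, -0.0021], 0.73), ([0.5435, -0.2291, 0.0544], 0.65)]
ginger_jar top [([0.6878, -0.4, 0.0], 0.91)]
ginger_jar scene [([0.6854, -0.402, -0.0016], 0.72)]
1.6
```

View pics/top0.png

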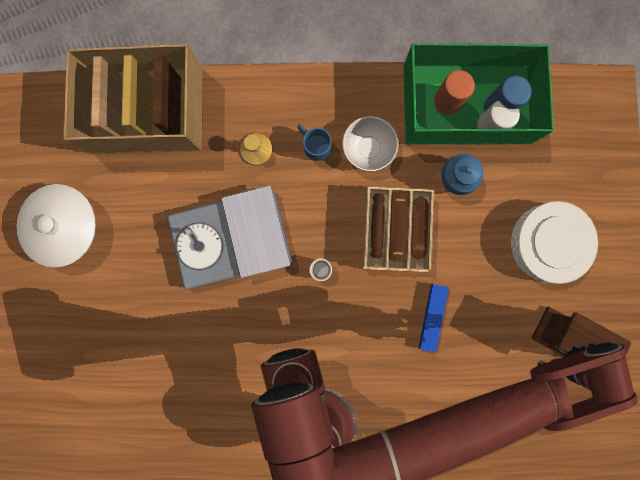

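View pics/scene0.png

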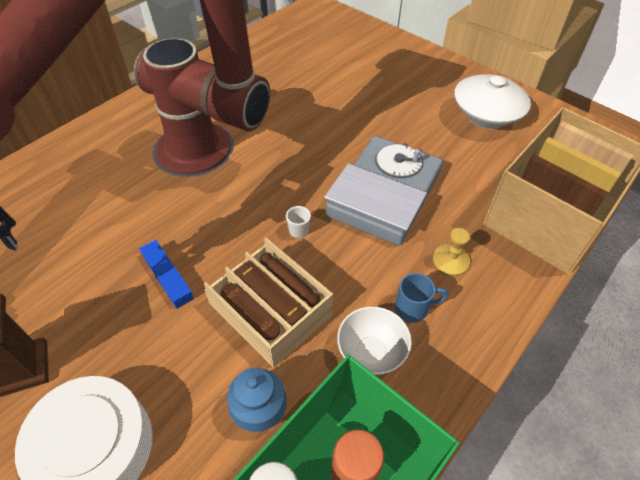

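Run:
```python
import cv2, numpy as np
t=cv2.imread("pics/top0.png"); s=cv2.imread("pics/scene0.png")
a=cv2.resize(t[180:280,355:445],None,fx=6,fy=6,interpolation=cv2.INTER_CUBIC)
cv2.imwrite("pics/binc.png",a)
cv2.imwrite("pics/bins.png",cv2.resize(s[235:365,200:340],None,fx=4.5,fy=4.5,interpolation=cv2.INTER_CUBIC))
cv2.imwrite("pics/scalec.png",cv2.resize(t[180:295,160:300],None,fx=5,fy=5,interpolation=cv2.INTER_CUBIC))
```

```text
(no output)
```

View pics/binc.png

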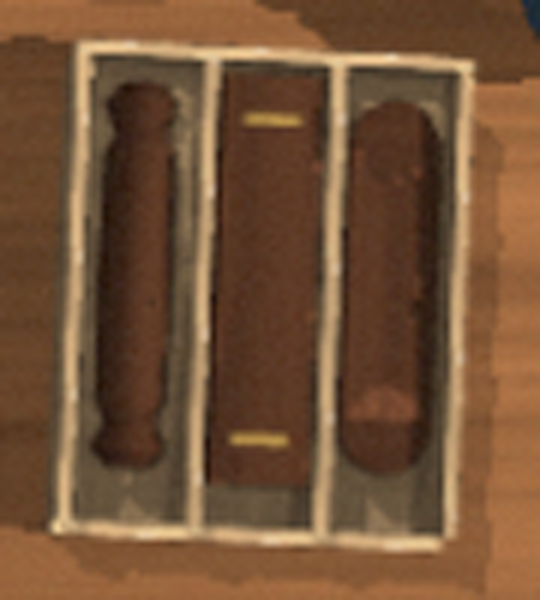

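View pics/bins.png

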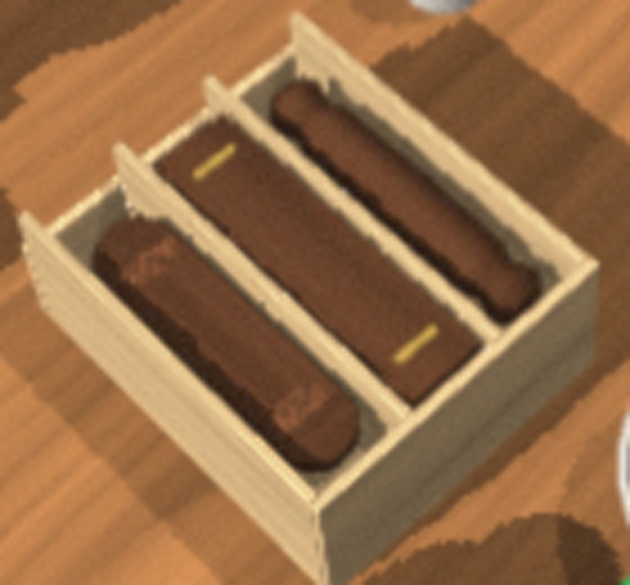

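View pics/scalec.png

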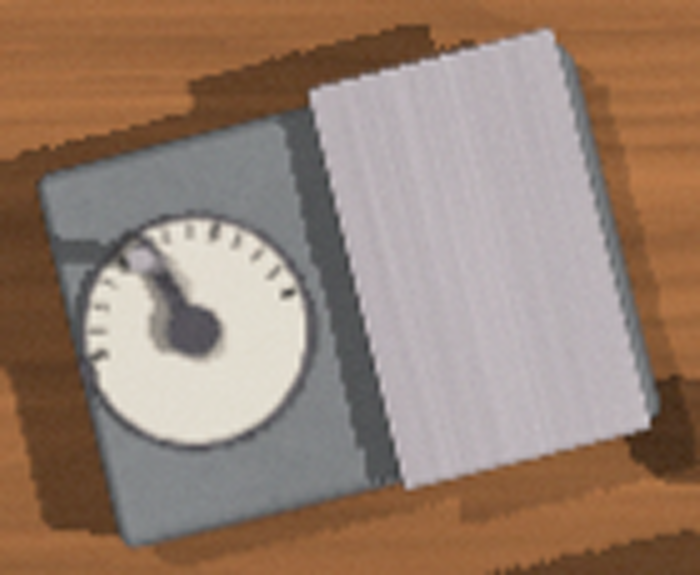

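```bash
cat > h.py <<'E'
from plant import *
import cv2, numpy as np
def K(c):
    m=camera_model(c); f=240/np.tan(np.radians(m["fovy"])/2)
    return np.array([[f,0,m["cx"]],[0,f,m["cy"]],[0,0,1]]),m["D"],m["rvec"],m["tvec"]
def back(c,uv,z):
    k,D,r,t=K(c); R=cv2.Rodrigues(r)[0]
    p=cv2.undistortPoints(np.array(uv,float).reshape(-1,1,2),k,D).reshape(-1,2)
    d=np.c_[p,np.ones(len(p))]@R; o=-R.T@t
    return o+d*((z-o[2])/d[:,2])[:,None]
def proj(c,P):
    k,D,r,t=K(c); return cv2.projectPoints(np.array(P,float).reshape(-1,3),r,t,k,D)[0].reshape(-1,2)
E
python3 - <<'E'
from h import *
np.set_printoptions(precision=4,suppress=True)
f=lambda l,s,o:(np.array(l,float)+.5)/s-.5+np.array(o)
P=back("top",f([(310,92),(550,32),(655,427),(408,488)],5,(160,180)),.07)
print("pan",P,P.mean(0)); 
for a,b in((3,0),(2,1)): d=P[b]-P[a];print(np.linalg.norm(d),np.arctan2(d[1],d[0]))
for a,b in((1,0),(2,3)): d=P[b]-P[a];print(np.linalg.norm(d),np.arctan2(-d[0],d[1]))
# bin
B=back("top",f([(78,42),(475,63),(58,528),(446,548)],6,(355,180)),.09)
print(B)
d=B[0]-B[1];print(np.linalg.norm(d),np.arctan2(-d[0],d[1]))
D=back("top",f([(211,65),(195,530),(338,72),(320,535)],6,(355,180)),.09)
for a,b in((1,0),(3,2)): d=D[b]-D[a];print('div',np.linalg.norm(d),np.arctan2(d[1],d[0]))
# case top corners z=.086
C=back("top",f([(225,75),(325,75),(310,487),(212,480)],6,(355,180)),.086)
print("case",C,C.mean(0))
# peg, axis
print(back("top",f([(190,333),(203,332)],5,(160,180)),.057),back("top",f([(143,258)],5,(160,180)),.097))
E
```

```text
pan [[0.6292 0.24   0.07  ]
 [0.6596 0.1115 0.07  ]
 [0.4493 0.0573 0.07  ]
 [0.4183 0.1883 0.07  ]] [0.5391 0.1493 0.07  ]
0.21717645834856725 0.24056134272373714
0.21714638590496463 0.2524916059543321
0.132051175309686 0.23171172167190585
0.13464124047934603 0.23222010183956757
[[ 0.6523 -0.1473  0.09  ]
 [ 0.6414 -0.3214  0.09  ]
 [ 0.4405 -0.1354  0.09  ]
 [ 0.4297 -0.3042  0.09  ]]
0.17434407082548883 -0.0625625103750713
div 0.20287510827071784 -0.051558961423143444
div 0.20219276757077834 -0.057995536507988485
case [[ 0.6376 -0.2118  0.086 ]
 [ 0.6371 -0.2558  0.086 ]
 [ 0.457  -0.2458  0.086 ]
 [ 0.4605 -0.203   0.086 ]] [ 0.5481 -0.2291  0.086 ]
[[0.5018 0.3074 0.057 ]
 [0.5023 0.3004 0.057 ]] [[0.5401 0.3237 0.097 ]]
```

Which could be taken for the case, in the top view:
- Slab in the middle compartment (400,225): square ends and two brass strips, so this is the case.
- Needle case (377,225): round.
- Brush (420,225): oval.
- Blue slab (433,318): a look-alike.

The close crop confirms the middle slab. The pointer comes first.

Request:
{"api": "drive_tool", "payload": {"series": [[[0.18, 0.36, 0.02], [0, 0, 68]], [[0.18, 0.36, 0.02], [0, 0, 68]], [[0.18, 0.36, 0.02], [0, 0, 68]], [[0.18, 0.36, 0.02], [0, 0, 68]], [[0.18, 0.36, 0.02], [0, 0, 68]], [[0.18, 0.36, 0.02], [0, 0, 68]], [[0.18, 0.36, 0.02], [0, 0, 68]], [[0.18, 0.36, 0.02], [0, 0, 68]]], "fingers": 1}}

```text
time: 2.4
tool_pos: [0.4004, -0.2254, 0.2516]
tool_rot: [0.001, 0.713, 0.701, 0.0]
contact_force: [1.3, -0.7, -0.7]
gripper_width: 0.001
```

Request:
{"api": "drive_tool", "payload": {"series": [[[0.177, 0.39, -0.04], [0, 0, 68]], [[0.177, 0.39, -0.04], [0, 0, 68]], [[0.177, 0.39, -0.04], [0, 0, 68]], [[0.177, 0.39, -0.04], [0, 0, 68]], [[0.177, 0.39, -0.04], [0, 0, 68]], [[0.177, 0.39, -0.04], [0, 0, 68]], [[0.177, 0.39, -0.04], [0, 0, 68]], [[0.177, 0.39, -0.04], [0, 0, 68]]]}}

```text
time: 3.2
tool_pos: [0.5651, 0.1377, 0.214]
tool_rot: [0.0, 0.199, 0.98, 0.0]
contact_force: [-0.1, -1.0, -0.1]
gripper_width: -0.0
```

Request:
{"api": "drive_tool", "payload": {"series": [[[0.013, 0.17, -0.04], [0, 0, 0]], [[0.013, 0.17, -0.04], [0, 0, 0]], [[0.013, 0.17, -0.04], [0, 0, 0]], [[0.013, 0.17, -0.04], [0, 0, 0]], [[0.013, 0.17, -0.04], [0, 0, 0]]]}}

```text
time: 3.7
tool_pos: [0.5763, 0.3084, 0.1722]
tool_rot: [-0.001, 0.2, 0.98, -0.0]
contact_force: [-0.4, -0.3, -0.1]
gripper_width: -0.002
```

Run:
```python
from h import *
for c in ("top","scene"):
    im=grab_frame(c); cv2.imwrite(f"pics/{c}1.png",im[:,:,::-1])
    for n in ("peg_mid","dial_axis","pan_mid"):
        print(n,c,[([round(v,4) for v in d["location"]],round(d["confidence"],2)) for d in place_of(c,n)])
s=state();print(s["time"],s["tool_pos"],s["tool_rot"])
a=cv2.imread("pics/top1.png")[180:295,160:300]; b=cv2.imread("pics/scene1.png")[125:240,320:460]
cv2.imwrite("pics/c1.png",cv2.resize(np.vstack([a,b]),None,fx=2.6,fy=2.6))
```

```text
peg_mid top []
dial_axis top [([0.5003, 0.3048, 0.0544], 0.95)]
pan_mid top [([0.5381, 0.15, 0.0678], 0.61), ([0.5422, -0.2802, 0.0544], 0.25), ([0.4828, -0.2178, 0.085], 0.22)]
peg_mid scene [([0.5339, 0.3237, 0.0837], 0.57)]
dial_axis scene [([0.4995, 0.3034, 0.0624], 0.93)]
pan_mid scene [([0.5397, 0.1479, 0.0722], 0.79), ([0.774, -0.1611, 0.0024], 0.5), ([0.4315, -0.0259, -0.0022], 0.39)]
4.1 [0.5778736  0.30449039 0.17457986] [3.67192808e-04 2.02417270e-01 9.79299275e-01 2.10842415e-04]
```

View pics/c1.png

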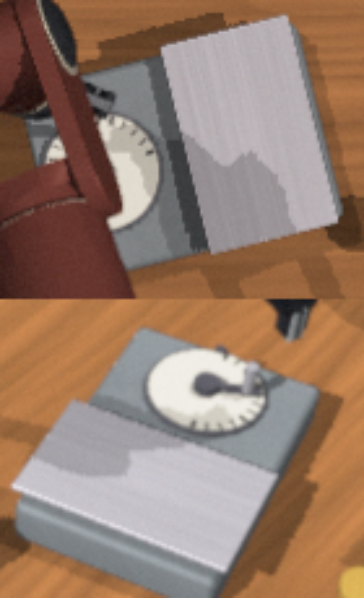

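Request:
{"api": "drive_tool", "payload": {"series": [[[0, 0, -0.04], [0, 0, 0]], [[0, 0, -0.08], [0, 0, 0]], [[0, 0, -0.096], [0, 0, 0]], [[0, 0, -0.096], [0, 0, 0]]]}}

```text
time: 4.5
tool_pos: [0.5754, 0.3041, 0.0746]
tool_rot: [-0.003, 0.202, 0.979, -0.002]
contact_force: [-0.1, -0.5, -0.9]
gripper_width: -0.002
```

Run:
```python
from h import *
im=grab_frame("scene"); s=state();print(s["time"],s["tool_pos"],s["contact_force"])
cv2.imwrite("pics/c2.png",cv2.resize(im[110:220,340:480,::-1],None,fx=5,fy=5))
# plan: TCP relative to start for pointer angles
ax=np.array([.501,.3045]); n=np.array([np.cos(np.radians(156.7)),np.sin(np.radians(156.7))])
for a in range(20,111,5):
    p=ax+.042*np.array([np.cos(np.radians(a)),np.sin(np.radians(a))])-.018*n
    print(a,p.round(4),(p-[.5775,.3075]).round(3))
```

```text
4.55 [0.57706204 0.30492237 0.07735584] [-0.06853599 -0.30267278  0.72925715]
20 [0.557  0.3117] [-0.021  0.004]
25 [0.5556 0.3151] [-0.022  0.008]
30 [0.5539 0.3184] [-0.024  0.011]
35 [0.5519 0.3215] [-0.026  0.014]
40 [0.5497 0.3244] [-0.028  0.017]
45 [0.5472 0.3271] [-0.03  0.02]
50 [0.5445 0.3296] [-0.033  0.022]
55 [0.5416 0.3318] [-0.036  0.024]
60 [0.5385 0.3338] [-0.039  0.026]
65 [0.5353 0.3354] [-0.042  0.028]
70 [0.5319 0.3368] [-0.046  0.029]
75 [0.5284 0.3379] [-0.049  0.03 ]
80 [0.5248 0.3387] [-0.053  0.031]
85 [0.5212 0.3392] [-0.056  0.032]
90 [0.5175 0.3394] [-0.06   0.032]
95 [0.5139 0.3392] [-0.064  0.032]
100 [0.5102 0.3387] [-0.067  0.031]
105 [0.5067 0.3379] [-0.071  0.03 ]
110 [0.5032 0.3368] [-0.074  0.029]
```

View pics/c2.png

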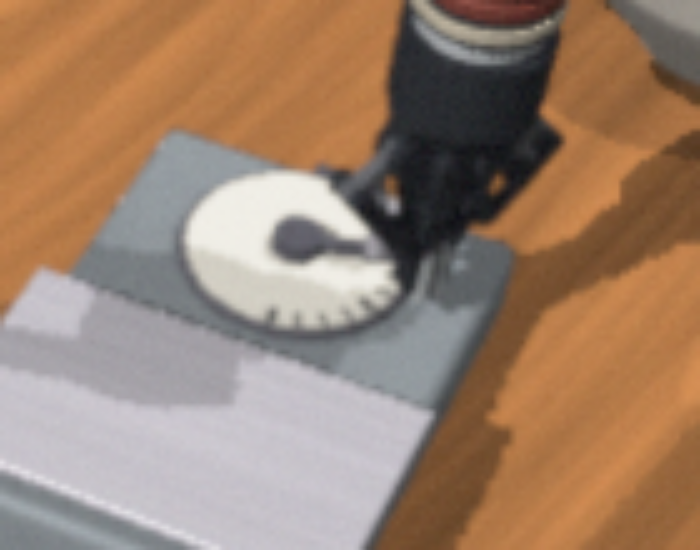

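Request:
{"api": "drive_tool", "payload": {"series": [[[-0.011, 0.006, 0], [0, 0, 0]], [[-0.022, 0.011, 0], [0, 0, 0]], [[-0.026, 0.015, 0], [0, 0, 0]], [[-0.03, 0.02, 0], [0, 0, 0]], [[-0.036, 0.024, 0], [0, 0, 0]], [[-0.042, 0.028, 0], [0, 0, 0]], [[-0.047, 0.03, 0], [0, 0, 0]], [[-0.053, 0.031, 0], [0, 0, 0]]]}}

```text
time: 5.35
tool_pos: [0.5238, 0.3367, 0.0779]
tool_rot: [-0.0, 0.202, 0.979, -0.0]
contact_force: [1.7, 0.0, 1.0]
gripper_width: 0.003
```

Run:
```python
from h import *
im=grab_frame("scene"); s=state();print(s["time"],s["tool_pos"],s["contact_force"])
cv2.imwrite("pics/c3.png",cv2.resize(im[110:220,340:480,::-1],None,fx=5,fy=5))
```

```text
5.4 [0.52280271 0.3366508  0.07759802] [ 0.07044787 -0.22380874 -0.40300887]
```

View pics/c3.png

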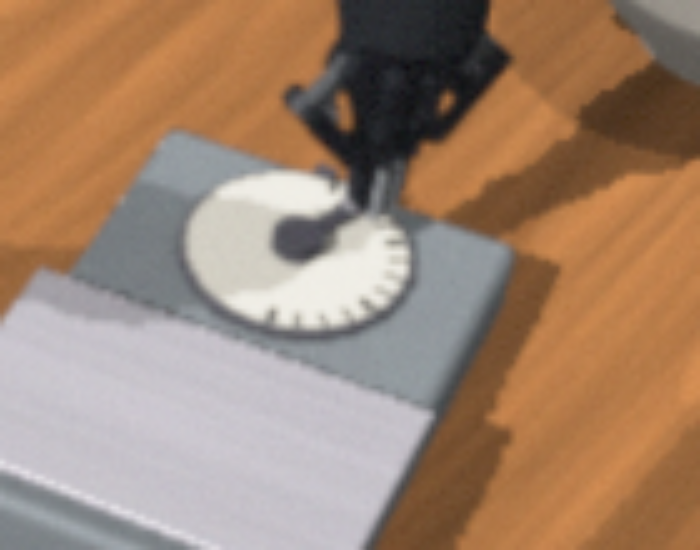

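Request:
{"api": "drive_tool", "payload": {"series": [[[-0.003, 0, 0], [0, 0, 0]], [[-0.006, 0, 0], [0, 0, 0]], [[-0.009, 0, 0], [0, 0, 0]], [[-0.012, 0, 0], [0, 0, 0]]]}}

```text
time: 5.8
tool_pos: [0.5122, 0.3363, 0.0778]
tool_rot: [-0.0, 0.202, 0.979, -0.0]
contact_force: [1.3, 0.6, -0.4]
gripper_width: 0.002
```

Request:
{"api": "drive_tool", "payload": {"series": [[[-0.001, 0, 0], [0, 0, 0]], [[-0.002, 0, 0], [0, 0, 0]]]}}

```text
time: 6.0
tool_pos: [0.5102, 0.3363, 0.0778]
tool_rot: [-0.0, 0.202, 0.979, -0.0]
contact_force: [1.6, -0.1, -1.5]
gripper_width: 0.004
```

Request:
{"api": "drive_tool", "payload": {"series": [[[-0.001, -0.0005, 0], [0, 0, 0]], [[-0.0015, -0.001, 0], [0, 0, 0]]]}}

```text
time: 6.2
tool_pos: [0.5089, 0.3354, 0.0779]
tool_rot: [-0.0, 0.202, 0.979, -0.0]
contact_force: [0.8, -0.1, -0.6]
gripper_width: 0.002
```

Request:
{"api": "drive_tool", "payload": {"series": [[[-0.0005, 0, 0], [0, 0, 0]], [[-0.001, 0, 0], [0, 0, 0]]]}}

```text
time: 6.4
tool_pos: [0.508, 0.3354, 0.078]
tool_rot: [0.0, 0.202, 0.979, -0.0]
contact_force: [1.1, -0.8, -0.6]
gripper_width: 0.003
```

Request:
{"api": "drive_tool", "payload": {"series": [[[-0.0005, 0, 0], [0, 0, 0]], [[-0.001, 0, 0], [0, 0, 0]]]}}

```text
time: 6.6
tool_pos: [0.507, 0.3353, 0.078]
tool_rot: [0.0, 0.202, 0.979, -0.0]
contact_force: [1.4, -0.0, 0.4]
gripper_width: -0.002
```

Run:
```python
from h import *
im=grab_frame("scene"); s=state();print(s["time"],s["tool_pos"],s["contact_force"])
cv2.imwrite("pics/c4.png",cv2.resize(im[110:220,340:480,::-1],None,fx=5,fy=5))
```

```text
6.65 [0.50691576 0.33536054 0.07797239] [ 2.5166469  -0.83591469  1.52615946]
```

View pics/c4.png

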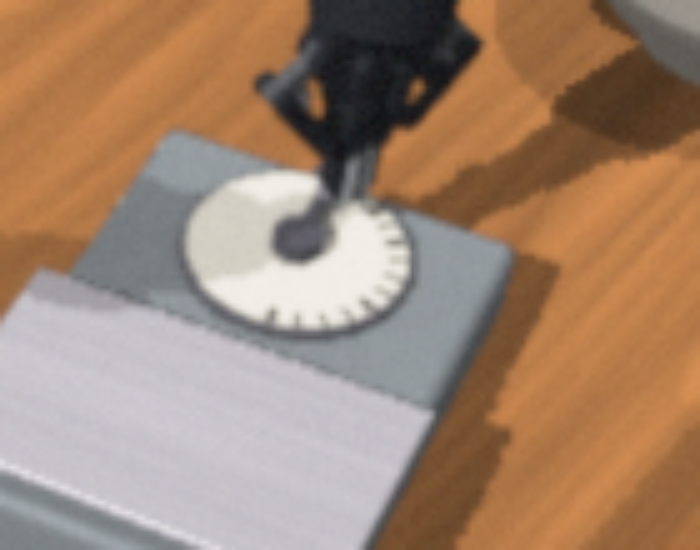

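Request:
{"api": "drive_tool", "payload": {"series": [[[-0.0005, 0, 0], [0, 0, 0]], [[-0.001, 0, 0], [0, 0, 0]]]}}

```text
time: 6.85
tool_pos: [0.5063, 0.3353, 0.078]
tool_rot: [0.0, 0.202, 0.979, -0.0]
contact_force: [3.2, -1.8, -0.5]
gripper_width: -0.0
```

Request:
{"api": "drive_tool", "payload": {"series": [[[-0.0005, 0, 0], [0, 0, 0]], [[-0.001, 0, 0], [0, 0, 0]]]}}

```text
time: 7.05
tool_pos: [0.5061, 0.3353, 0.0781]
tool_rot: [0.001, 0.202, 0.979, 0.0]
contact_force: [6.6, -2.7, -3.9]
gripper_width: -0.0
```

Request:
{"api": "drive_tool", "payload": {"series": [[[-0.0005, 0, 0], [0, 0, 0]], [[-0.001, 0, 0], [0, 0, 0]]]}}

```text
time: 7.25
tool_pos: [0.506, 0.3352, 0.0782]
tool_rot: [0.002, 0.202, 0.979, 0.001]
contact_force: [10.7, -1.5, -5.1]
gripper_width: 0.003
```

Request:
{"api": "drive_tool", "payload": {"series": [[[0.006, -0.002, 0], [0, 0, 0]], [[0.014, -0.006, 0], [0, 0, 0]], [[0.025, -0.01, 0], [0, 0, 0]], [[0.028, -0.011, 0.04], [0, 0, 0]], [[0.028, -0.011, 0.09], [0, 0, 0]], [[0.028, -0.011, 0.13], [0, 0, 0]]]}}

```text
time: 7.85
tool_pos: [0.5328, 0.3242, 0.2103]
tool_rot: [0.0, 0.202, 0.979, 0.0]
contact_force: [1.1, 0.0, 0.4]
gripper_width: 0.002
```

Request:
{"api": "drive_tool", "payload": {"series": [[[-0.034, -0.38, 0], [0, 0, -68]], [[-0.034, -0.38, 0], [0, 0, -68]], [[-0.034, -0.38, 0], [0, 0, -68]], [[-0.034, -0.38, 0], [0, 0, -68]], [[-0.034, -0.38, 0], [0, 0, -68]], [[-0.034, -0.38, 0], [0, 0, -68]], [[-0.034, -0.38, 0], [0, 0, -68]], [[-0.034, -0.38, 0], [0, 0, -68]]]}}

```text
time: 8.65
tool_pos: [0.4975, -0.0587, 0.2083]
tool_rot: [0.0, 0.718, 0.696, -0.0]
contact_force: [0.0, 0.1, 0.6]
gripper_width: 0.001
```

Run:
```python
from h import *
np.set_printoptions(precision=4,suppress=True)
from scipy.spatial.transform import Rotation as R
im=grab_frame("top"); s=state();print(s["time"],s["tool_pos"],s["tool_rot"])
q=s["tool_rot"];print(R.from_quat([q[1],q[2],q[3],q[0]]).as_matrix())
for n in ("case_mid","bin_ridge","case_press","case_grip","pan_mid","peg_mid","bin"):
  for c in ("top","scene"):
    print(n,c,[([round(v,4) for v in d["location"]],round(d["confidence"],2)) for d in place_of(c,n)])
im2=grab_frame("scene")
cv2.imwrite("pics/c5.png",cv2.resize(np.vstack([im[180:295,160:300],im2[115:230,320:460]])[:,:,::-1],None,fx=2.6,fy=2.6))
# detect pan edges refined by top mask
m=masks_of("top","pan_mid")
if m: cv2.imwrite("pics/m.png",m[0]["pixels"].astype(np.uint8)*255)
```

```text
8.7 [ 0.4975 -0.0618  0.2083] [ 0.0011  0.72    0.6939 -0.0013]
[[ 0.0369  0.9993 -0.0003]
 [ 0.9993 -0.0369 -0.0033]
 [-0.0033 -0.0002 -1.    ]]
case_mid top [([0.5465, -0.2292, 0.0738], 0.67), ([0.3004, -0.3291, 0.0141], 0.6)]
case_mid scene [([0.5464, -0.2281, 0.0706], 0.83), ([0.3018, -0.3262, 0.0175], 0.83)]
bin_ridge top [([0.5436, -0.2283, 0.0513], 0.66), ([0.5487, -0.2344, 0.0515], 0.65)]
bin_ridge scene [([0.5448, -0.2277, 0.0693], 0.73), ([0.5438, -0.2272, 0.0489], 0.66), ([0.6846, -0.4013, -0.0028], 0.32)]
case_press top [([0.3655, -0.3419, 0.0322], 0.71), ([0.4975, 0.3039, 0.0574], 0.41), ([0.5453, -0.2312, 0.0512], 0.15)]
case_press scene [([0.4812, -0.2249, 0.0853], 0.69)]
case_grip top [([0.2306, -0.3076, 0.019], 0.75), ([0.6167, -0.2312, 0.0681], 0.72)]
case_grip scene [([0.2342, -0.3098, 0.0162], 0.94), ([0.6161, -0.2333, 0.0712], 0.89), ([0.7744, -0.1604, 0.0019], 0.74)]
pan_mid top [([0.5414, 0.1473, 0.0694], 0.86)]
pan_mid scene [([0.539, 0.1489, 0.0703], 0.6)]
peg_mid top [([0.4934, 0.3435, 0.0783], 0.59)]
peg_mid scene [([0.4866, 0.3479, 0.0811], 0.54)]
bin top [([0.5447, -0.2248, -0.0005], 0.61)]
bin scene [([0.5423, -0.2292, -0.0015], 0.77), ([0.537, 0.1516, 0.0709], 0.54)]
```

View pics/c5.png

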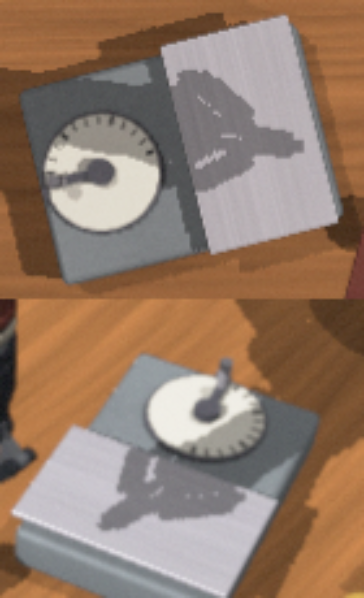

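Request:
{"api": "drive_tool", "payload": {"series": [[[-0.02, -0.165, -0.03], [0, 0, -1]], [[-0.02, -0.165, -0.03], [0, 0, -1]], [[-0.02, -0.165, -0.08], [0, 0, -1]], [[-0.02, -0.165, -0.08], [0, 0, -1]], [[-0.02, -0.165, -0.08], [0, 0, -1]], [[-0.02, -0.165, -0.08], [0, 0, -1]]]}}

```text
time: 10.1
tool_pos: [0.4774, -0.2207, 0.1272]
tool_rot: [-0.001, 0.722, 0.692, -0.0]
contact_force: [0.4, 1.1, 0.7]
gripper_width: 0.002
```

Run:
```python
from h import *
np.set_printoptions(precision=4,suppress=True)
im=grab_frame("scene"); s=state();print(s["time"],s["tool_pos"],s["tool_rot"],s["contact_force"])
cv2.imwrite("pics/c6.png",cv2.resize(im[200:370,190:350,::-1],None,fx=3.5,fy=3.5))
```

```text
10.15 [ 0.4783 -0.2205  0.1284] [0.0002 0.7211 0.6928 0.0002] [-0.4982  0.339   0.7344]
```

View pics/c6.png

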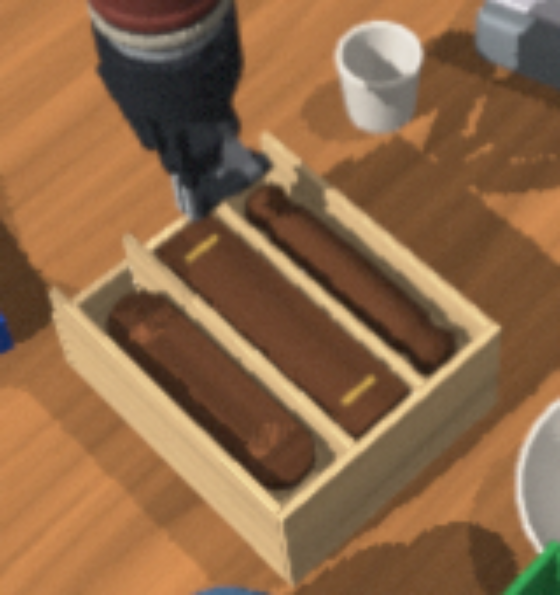

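Request:
{"api": "drive_tool", "payload": {"series": [[[0, -0.0045, -0.015], [0, 0, -0.5]], [[0, -0.0045, -0.03], [0, 0, -0.5]], [[0, -0.0045, -0.036], [0, 0, -0.5]], [[0, -0.0045, -0.038], [0, 0, -0.5]]]}}

```text
time: 10.55
tool_pos: [0.4772, -0.224, 0.0882]
tool_rot: [-0.001, 0.724, 0.69, -0.0]
contact_force: [1.1, 0.6, 0.5]
gripper_width: -0.0
```

Request:
{"api": "drive_tool", "payload": {"series": [[[0, 0, -0.001], [0, 0, 0]], [[0, 0, -0.002], [0, 0, 0]], [[0, 0, -0.003], [0, 0, 0]], [[0, 0, -0.004], [0, 0, 0]], [[0, 0, -0.005], [0, 0, 0]], [[0, 0, -0.006], [0, 0, 0]], [[0, 0, -0.007], [0, 0, 0]], [[0, 0, -0.008], [0, 0, 0]]]}}

```text
time: 11.35
tool_pos: [0.478, -0.225, 0.0819]
tool_rot: [-0.0, 0.724, 0.69, -0.0]
contact_force: [0.0, 0.2, 1.0]
gripper_width: -0.001
```

Request:
{"api": "drive_tool", "payload": {"series": [[[0, 0, -0.001], [0, 0, 0]], [[0, 0, -0.002], [0, 0, 0]], [[0, 0, -0.003], [0, 0, 0]], [[0, 0, -0.004], [0, 0, 0]], [[0, 0, -0.005], [0, 0, 0]], [[0, 0, -0.006], [0, 0, 0]]]}}

```text
time: 11.95
tool_pos: [0.478, -0.225, 0.0759]
tool_rot: [-0.0, 0.724, 0.69, 0.0]
contact_force: [-0.6, -0.5, -0.0]
gripper_width: -0.002
```

Run:
```python
from h import *
np.set_printoptions(precision=4,suppress=True)
im=grab_frame("scene"); s=state();print(s["time"],s["tool_pos"],s["tool_rot"],s["contact_force"])
cv2.imwrite("pics/c7.png",cv2.resize(im[200:370,190:350,::-1],None,fx=3.5,fy=3.5))
```

```text
12.0 [ 0.4779 -0.225   0.0757] [-0.0001  0.724   0.6898 -0.    ] [-0.0837  0.1173  0.2949]
```

View pics/c7.png

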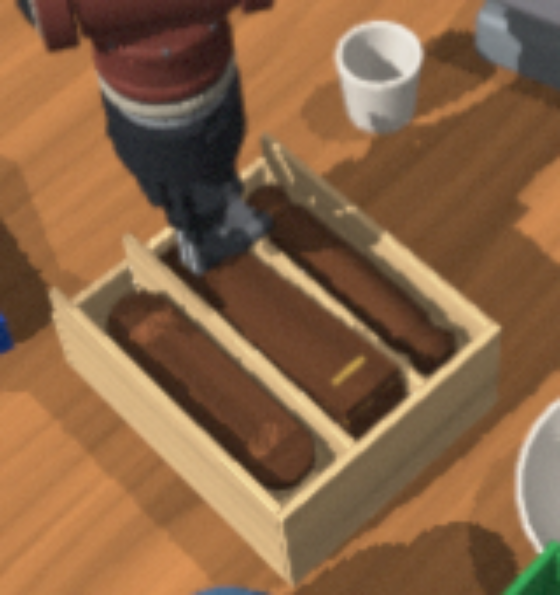

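Tipping: the far end (around 375,400 in the crop) is rising. I'll keep going slowly.

Request:
{"api": "drive_tool", "payload": {"series": [[[0, 0, -0.001], [0, 0, 0]], [[0, 0, -0.002], [0, 0, 0]], [[0, 0, -0.003], [0, 0, 0]], [[0, 0, -0.004], [0, 0, 0]], [[0, 0, -0.005], [0, 0, 0]], [[0, 0, -0.006], [0, 0, 0]], [[0, 0, -0.007], [0, 0, 0]]]}}

```text
time: 12.7
tool_pos: [0.478, -0.225, 0.0689]
tool_rot: [-0.0, 0.724, 0.69, -0.0]
contact_force: [-0.4, -1.4, 0.6]
gripper_width: -0.002
```

Request:
{"api": "drive_tool", "payload": {"series": [[[0, 0, -0.001], [0, 0, 0]], [[0, 0, -0.002], [0, 0, 0]], [[0, 0, -0.003], [0, 0, 0]]]}}

```text
time: 13.0
tool_pos: [0.478, -0.225, 0.0659]
tool_rot: [0.0, 0.724, 0.69, 0.0]
contact_force: [-0.6, -0.1, 0.4]
gripper_width: 0.003
```

Request:
{"api": "drive_tool", "payload": {"series": [[[0, 0, -0.0007], [0, 0, 0]], [[0, 0, -0.0014], [0, 0, 0]], [[0, 0, -0.002], [0, 0, 0]]]}}

```text
time: 13.3
tool_pos: [0.478, -0.225, 0.0639]
tool_rot: [-0.0, 0.724, 0.69, 0.0]
contact_force: [-0.1, 0.2, 0.1]
gripper_width: -0.004
```

Run:
```python
from h import *
np.set_printoptions(precision=4,suppress=True)
im=grab_frame("scene"); s=state();print(s["time"],s["tool_pos"],s["tool_rot"],s["contact_force"])
cv2.imwrite("pics/c8.png",cv2.resize(im[200:370,190:350,::-1],None,fx=3.5,fy=3.5))
```

```text
13.35 [ 0.4779 -0.225   0.0638] [-0.0001  0.724   0.6898 -0.    ] [0.9299 1.5464 0.4602]
```

View pics/c8.png

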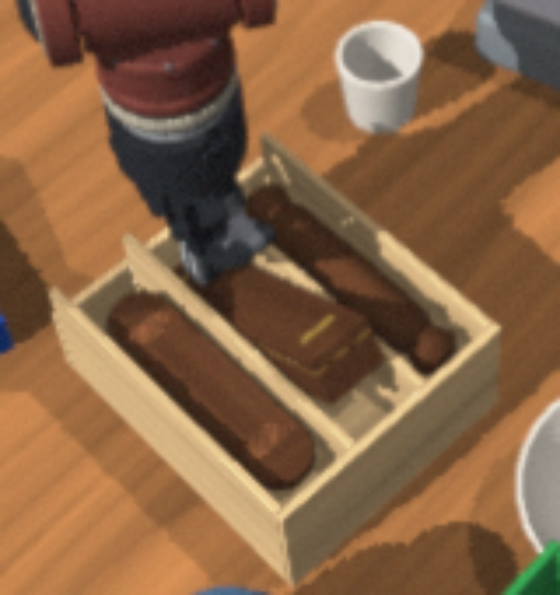

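Request:
{"api": "drive_tool", "payload": {"series": [[[0, 0, -0.0007], [0, 0, 0]], [[0, 0, -0.0014], [0, 0, 0]], [[0, 0, -0.002], [0, 0, 0]]]}}

```text
time: 13.65
tool_pos: [0.478, -0.225, 0.0619]
tool_rot: [0.0, 0.724, 0.69, -0.0]
contact_force: [-1.0, 0.0, 0.2]
gripper_width: -0.001
```

Request:
{"api": "drive_tool", "payload": {"series": [[[0, 0, -0.0007], [0, 0, 0]], [[0, 0, -0.0014], [0, 0, 0]], [[0, 0, -0.002], [0, 0, 0]]]}}

```text
time: 13.95
tool_pos: [0.4779, -0.225, 0.0599]
tool_rot: [-0.0, 0.724, 0.69, -0.0]
contact_force: [0.2, -0.8, 1.0]
gripper_width: -0.001
```

Request:
{"api": "drive_tool", "payload": {"series": [[[0, 0, -0.0005], [0, 0, 0]], [[0, 0, -0.001], [0, 0, 0]]]}}

```text
time: 14.15
tool_pos: [0.478, -0.225, 0.0589]
tool_rot: [0.0, 0.724, 0.69, -0.0]
contact_force: [-0.1, 0.6, -0.3]
gripper_width: -0.001
```

Request:
{"api": "drive_tool", "payload": {"series": [[[0, 0, -0.0005], [0, 0, 0]], [[0, 0, -0.001], [0, 0, 0]]]}}

```text
time: 14.35
tool_pos: [0.4781, -0.2251, 0.0583]
tool_rot: [0.0, 0.724, 0.69, 0.0]
contact_force: [-1.6, 0.5, 4.4]
gripper_width: -0.002
```

Request:
{"api": "drive_tool", "payload": {"series": [[[0, 0, -0.0005], [0, 0, 0]], [[0, 0, -0.001], [0, 0, 0]]]}}

```text
time: 14.55
tool_pos: [0.4783, -0.2251, 0.0582]
tool_rot: [0.0, 0.724, 0.69, 0.0]
contact_force: [-3.2, 2.6, 9.8]
gripper_width: 0.0
```

Run:
```python
from h import *
np.set_printoptions(precision=4,suppress=True)
im=grab_frame("scene"); s=state();print(s["time"],s["tool_pos"],s["tool_rot"],s["contact_force"])
cv2.imwrite("pics/c9.png",cv2.resize(im[200:370,190:350,::-1],None,fx=3.5,fy=3.5))
# predicted corners of tipped case
y=-.058; B=np.array([.5425,-.2275,0]); ex=np.array([np.cos(y),np.sin(y),0]); ey=np.array([-ex[1],ex[0],0]); ez=np.array([0,0,1.])
cx=ex*np.cos(np.pi/6)+ez*.5; cz=-ex*.5+ez*np.cos(np.pi/6)
P=[B+ez*.052+cx*(s+.005)+ey*w+cz*h for s in(.09,) for w in(.022,-.022) for h in(0,.034)]
print((proj("scene",P)-[190,200])*3.5)
```

```text
14.6 [ 0.4783 -0.2251  0.0582] [-0.      0.7239  0.6899  0.    ] [-3.0236  2.5707  7.9703]
[[390.0847 360.9982]
 [368.2232 316.2937]
 [334.1254 408.8666]
 [310.896  364.0784]]
```

View pics/c9.png

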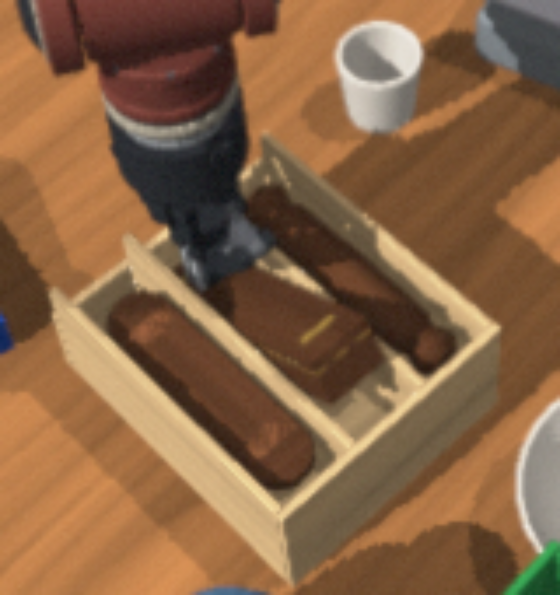

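Request:
{"api": "drive_tool", "payload": {"series": [[[0, 0, 0.003], [0, 0, 0]], [[0, 0, 0.015], [0, 0, 0]], [[-0.005, 0, 0.05], [0, 0, 0]], [[-0.02, 0, 0.1], [0, 0, 8]], [[-0.04, 0, 0.15], [0, 0, 16]], [[-0.06, 0, 0.19], [0, 0, 24]], [[-0.06, 0, 0.19], [0, 0, 32]], [[-0.06, 0, 0.19], [0, 0, 40]]], "fingers": -1}}

```text
time: 15.4
tool_pos: [0.4186, -0.2258, 0.2501]
tool_rot: [0.003, 0.442, 0.897, -0.001]
contact_force: [-1.1, -0.3, -0.8]
gripper_width: 0.997
```

Run:
```python
from h import *
np.set_printoptions(precision=4,suppress=True)
y=-.058; B=np.array([.5425,-.2275,0]); ex=np.array([np.cos(y),np.sin(y),0]); ey=np.array([-ex[1],ex[0],0]); ez=np.array([0,0,1.])
cx=ex*np.cos(np.pi/6)+ez*.5; cz=-ex*.5+ez*np.cos(np.pi/6)
P=[B+ez*.052+cx*(s+.005)+ey*w+cz*h for s in(.09,-.09) for w in(.022,-.022) for h in(0,.034)]
W=[B+ex*a+ey*b+ez*h for a,b,h in((.106,.087,.09),(.106,-.087,.09),(.103,.028,.09),(.103,-.028,.09),(-.107,.028,.09),(-.107,-.028,.09))]
for c,(u,v,w,h) in dict(scene=(190,200,160,170),top=(350,175,100,110)).items():
    im=grab_frame(c)[:,:,::-1]; f=560/max(w,h)
    a=cv2.resize(im[v:v+h,u:u+w],None,fx=f,fy=f,interpolation=cv2.INTER_CUBIC); b=a.copy()
    for Q,col in((P,(0,255,0)),(W,(255,0,0))):
        for p in (proj(c,Q)-[u,v]+.5)*f: cv2.circle(b,(int(p[0]),int(p[1])),3,col,-1)
    cv2.imwrite(f"pics/d_{c}.png",b)
    for n in ("case_grip","case_mid","case_press"):
        print(n,c,[([round(v,4) for v in d["location"]],round(d["confidence"],2)) for d in place_of(c,n)])
s=state();print(s["time"],s["tool_pos"],s["tool_rot"],s["contact_force"])
print("pred grip",B+ez*.052+cx*.077+cz*.017,"mid",B+ez*.052+cx*.005+cz*.017)
```

```text
case_grip scene [([0.5945, -0.2295, 0.1029], 0.7), ([0.4993, 0.3036, 0.0619], 0.65), ([0.2326, -0.3107, 0.0156], 0.56)]
case_mid scene [([0.2998, -0.324, 0.0194], 0.56)]
case_press scene [([0.3623, -0.3437, 0.0315], 0.68)]
case_grip top [([0.5929, -0.2289, 0.1022], 0.76), ([0.2318, -0.3095, 0.0183], 0.75)]
case_mid top [([0.5317, -0.2256, 0.0722], 0.96), ([0.2998, -0.3313, 0.0162], 0.69)]
case_press top [([0.4714, -0.2206, 0.0481], 0.96)]
15.8 [ 0.418  -0.2249  0.2465] [-0.0004  0.4449  0.8956  0.0001] [-0.2395  0.5336 -0.0572]
pred grip [ 0.6006 -0.2309  0.1052] mid [ 0.5383 -0.2273  0.0692]
```

View pics/d_scene.png

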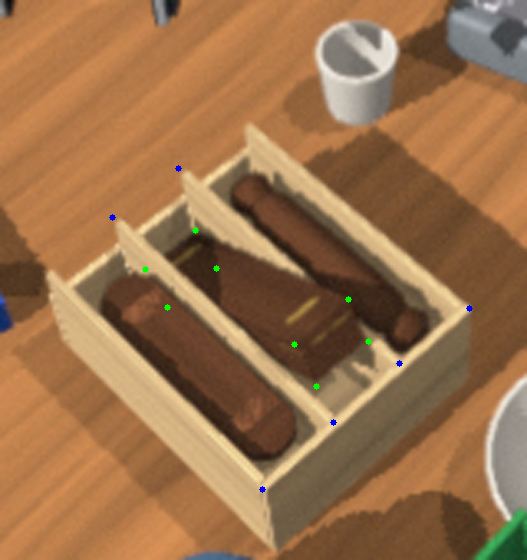

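View pics/d_top.png

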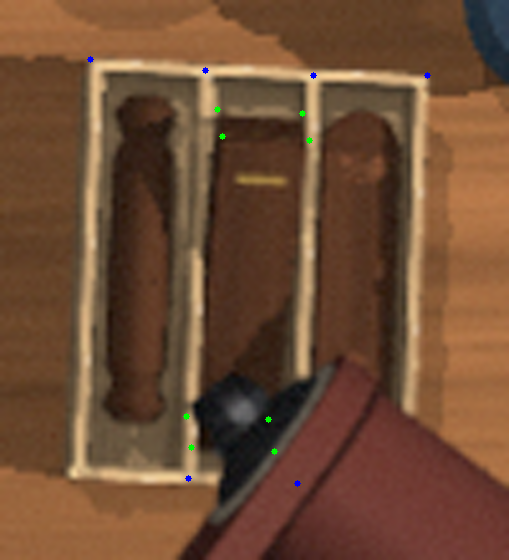

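Run:
```python
from h import *
from scipy.spatial.transform import Rotation as R
np.set_printoptions(precision=4,suppress=True)
y=-.058; ex=np.array([np.cos(y),np.sin(y),0]); ey=np.array([-ex[1],ex[0],0])
q=state()["tool_rot"];C=R.from_quat([q[1],q[2],q[3],q[0]])
T0=R.from_matrix(np.c_[-ex,ey,[0,0,-1]])
T=R.from_rotvec(ey*np.radians(-30))*T0
print((T*C.inv()).as_rotvec(degrees=True)); print(T.as_matrix(),T.as_quat()[[3,0,1,2]])
print("pose now",state()["tool_pos"])
t=np.array([.6025,-.2298,.0967])
for d in(.09,.05): print(t-d*T.as_matrix()[:,2])
```

```text
[-14.5727 -27.3443  48.3392]
[[-0.8646  0.058   0.4992]
 [ 0.0502  0.9983 -0.029 ]
 [-0.5     0.     -0.866 ]] [ 0.2587  0.028   0.9655 -0.0075]
pose now [ 0.418  -0.2249  0.2465]
[ 0.5576 -0.2272  0.1746]
[ 0.5775 -0.2284  0.14  ]
```

Request:
{"api": "drive_tool", "payload": {"series": [[[0.05, -0.002, 0], [-14.6, -27.3, 48.3]], [[0.09, -0.002, 0], [-14.6, -27.3, 48.3]], [[0.139, -0.002, 0], [-14.6, -27.3, 48.3]], [[0.139, -0.002, -0.04], [-14.6, -27.3, 48.3]], [[0.139, -0.002, -0.04], [-14.6, -27.3, 48.3]], [[0.139, -0.002, -0.04], [-14.6, -27.3, 48.3]], [[0.139, -0.002, -0.04], [-14.6, -27.3, 48.3]], [[0.139, -0.002, -0.04], [-14.6, -27.3, 48.3]]]}}

```text
time: 16.6
tool_pos: [0.5556, -0.227, 0.2052]
tool_rot: [0.258, 0.029, 0.966, -0.007]
contact_force: [0.5, -0.4, -1.0]
gripper_width: 0.997
```

Request:
{"api": "drive_tool", "payload": {"series": [[[0, 0, -0.02], [0, 0, 0]], [[0, 0, -0.034], [0, 0, 0]], [[0, 0, -0.034], [0, 0, 0]], [[0, 0, -0.034], [0, 0, 0]]]}}

```text
time: 17.0
tool_pos: [0.5571, -0.2268, 0.1726]
tool_rot: [0.258, 0.028, 0.966, -0.008]
contact_force: [-0.4, -0.8, 0.2]
gripper_width: 0.998
```

Run:
```python
from h import *
np.set_printoptions(precision=4,suppress=True)
im=grab_frame("scene"); s=state();print(s["time"],s["tool_pos"],s["tool_rot"],s["contact_force"],s["joint_pos"])
cv2.imwrite("pics/e1.png",cv2.resize(im[180:370,180:350,::-1],None,fx=3.1,fy=3.1))
```

```text
17.05 [ 0.5574 -0.2271  0.1735] [ 0.259   0.028   0.9654 -0.008 ] [ 0.1238  0.8665 -0.6892] [-0.6403 -0.2484  2.0556  0.3538  0.9152 -2.3105]
```

View pics/e1.png

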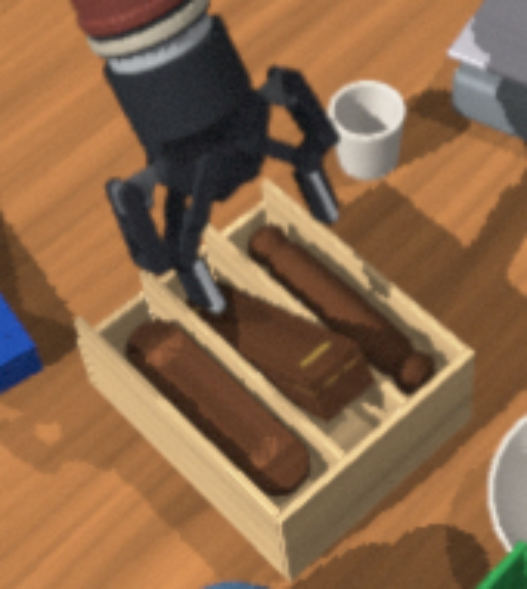

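Request:
{"api": "drive_tool", "payload": {"series": [[[0.015, -0.001, -0.026], [0, 0, 0]], [[0.03, -0.002, -0.052], [0, 0, 0]], [[0.04, -0.0025, -0.068], [0, 0, 0]], [[0.045, -0.0027, -0.077], [0, 0, 0]], [[0.045, -0.0027, -0.077], [0, 0, 0]], [[0.045, -0.0027, -0.077], [0, 0, 0]]]}}

```text
time: 17.65
tool_pos: [0.6025, -0.2301, 0.0972]
tool_rot: [0.26, 0.028, 0.965, -0.008]
contact_force: [-0.7, -0.1, 0.2]
gripper_width: 1.0
```

Run:
```python
from h import *
np.set_printoptions(precision=4,suppress=True)
im=grab_frame("scene"); s=state();print(s["time"],s["tool_pos"],s["tool_rot"],s["contact_force"])
cv2.imwrite("pics/e2.png",cv2.resize(im[200:360,190:350,::-1],None,fx=3.5,fy=3.5))
```

```text
17.7 [ 0.6026 -0.2302  0.0976] [ 0.2599  0.0278  0.9652 -0.0085] [0.1764 0.951  0.1289]
```

View pics/e2.png

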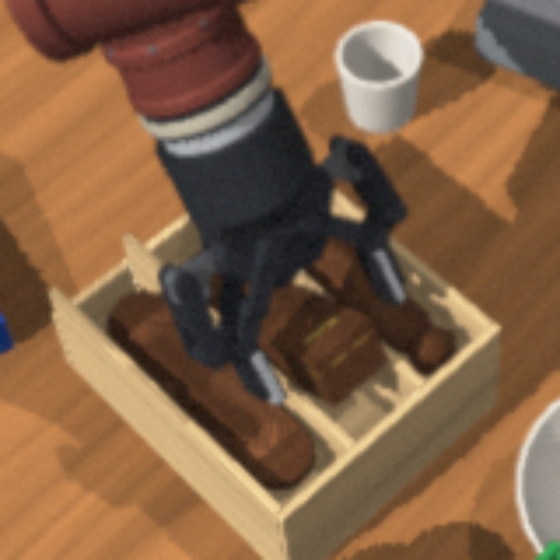

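Request:
{"api": "drive_tool", "payload": {"series": [[[0, 0, 0], [0, 0, 0]], [[0, 0, 0], [0, 0, 0]], [[0, 0, 0], [0, 0, 0]], [[0, 0, 0], [0, 0, 0]]], "fingers": -0.15}}

```text
time: 18.1
tool_pos: [0.602, -0.2298, 0.0963]
tool_rot: [0.259, 0.028, 0.965, -0.008]
contact_force: [-0.0, -0.6, 0.5]
gripper_width: 0.574
```

Run:
```python
from h import *
np.set_printoptions(precision=4,suppress=True)
im=grab_frame("scene"); s=state();print(s["time"],s["gripper_width"],s["tool_pos"],s["tool_rot"],s["contact_force"])
cv2.imwrite("pics/e3.png",cv2.resize(im[220:330,220:330,::-1],None,fx=5,fy=5))
```

```text
18.15 0.574697999831751 [ 0.602  -0.2298  0.0962] [ 0.259   0.0279  0.9654 -0.008 ] [-0.1953 -0.5652 -0.15  ]
```

View pics/e3.png

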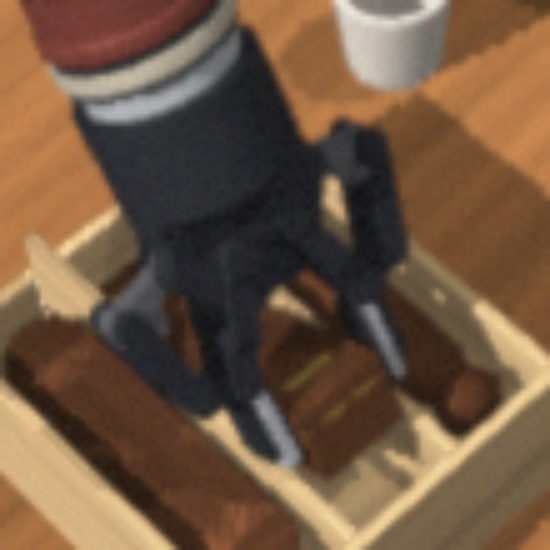

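Request:
{"api": "drive_tool", "payload": {"series": [[[0, 0, 0], [0, 0, 0]], [[0, 0, 0], [0, 0, 0]], [[0, 0, 0], [0, 0, 0]], [[0, 0, 0], [0, 0, 0]]], "fingers": 1}}

```text
time: 18.55
tool_pos: [0.602, -0.2298, 0.0961]
tool_rot: [0.259, 0.028, 0.965, -0.008]
contact_force: [-2.2, -0.1, 2.6]
gripper_width: 0.501
```

Request:
{"api": "drive_tool", "payload": {"series": [[[0, 0, 0.003], [0, 0, 0]], [[0, 0, 0.008], [0, 0, 0]], [[0, 0, 0.014], [0, 0, 0]], [[0, 0, 0.02], [0, 0, 0]]]}}

```text
time: 18.95
tool_pos: [0.602, -0.2297, 0.1164]
tool_rot: [0.259, 0.028, 0.965, -0.008]
contact_force: [0.1, -0.6, -0.7]
gripper_width: 0.504
```

Run:
```python
from h import *
np.set_printoptions(precision=4,suppress=True)
im=grab_frame("scene"); s=state();print(s["time"],s["gripper_width"],s["tool_pos"],s["tool_rot"],s["contact_force"],s["ft_torque"])
cv2.imwrite("pics/e4.png",cv2.resize(im[210:330,210:330,::-1],None,fx=5,fy=5))
```

```text
19.0 0.5029827374047593 [ 0.6027 -0.2301  0.118 ] [ 0.2599  0.0277  0.9652 -0.0085] [ 1.0204 -0.3258 -1.042 ] [0.0313 0.1963 0.0568]
```

View pics/e4.png

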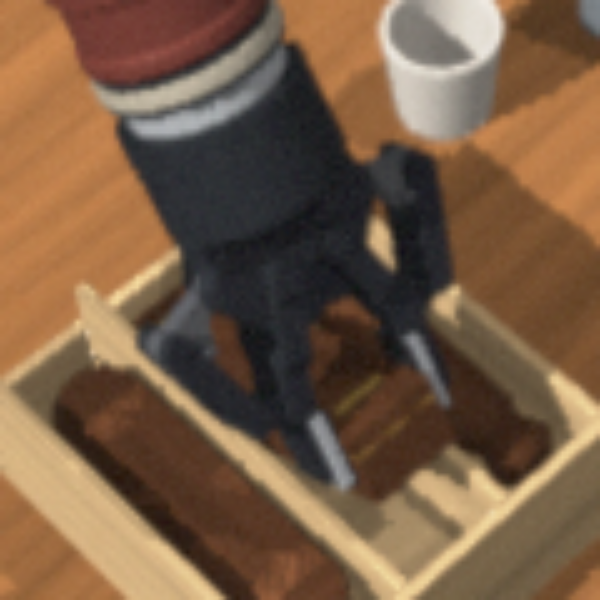

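Request:
{"api": "drive_tool", "payload": {"series": [[[0, 0, 0.02], [0, 0, 0]], [[0, 0, 0.045], [0, 0, 0]], [[0, 0, 0.07], [0, 0, 0]], [[0, 0, 0.095], [0, 0, 0]], [[0, 0, 0.115], [0, 0, 0]], [[0, 0, 0.13], [0, 0, 0]]]}}

```text
time: 19.6
tool_pos: [0.6024, -0.23, 0.2484]
tool_rot: [0.26, 0.028, 0.965, -0.009]
contact_force: [0.1, 0.2, -1.1]
gripper_width: 0.504
```

Run:
```python
from h import *
from scipy.spatial.transform import Rotation as R
np.set_printoptions(precision=4,suppress=True)
y=-.058; ey=np.array([-np.sin(y),np.cos(y),0])
print((R.from_rotvec([0,0,.298])*R.from_rotvec(ey*np.radians(30))).as_rotvec(degrees=True))
im=grab_frame("scene"); s=state();print(s["time"],s["gripper_width"],s["tool_pos"],s["tool_rot"],s["contact_force"],s["ft_torque"])
cv2.imwrite("pics/e5.png",cv2.resize(im[150:350,170:370,::-1],None,fx=3,fy=3))
```

```text
[-2.7362 29.9846 16.6811]
19.65 0.503150845523622 [ 0.6034 -0.2306  0.2514] [ 0.2617  0.0275  0.9647 -0.0095] [ 1.6872 -0.4377  0.2008] [0.0013 0.1646 0.0047]
```

View pics/e5.png

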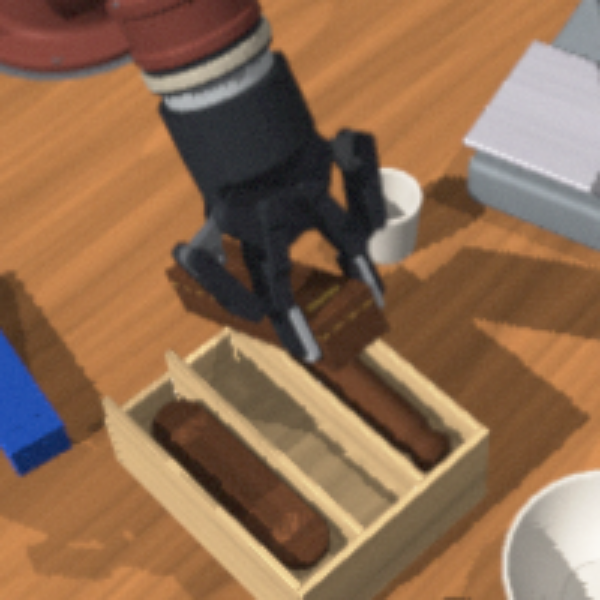

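Request:
{"api": "drive_tool", "payload": {"series": [[[0, 0.015, 0], [-0.3, 3.7, 2.1]], [[0.001, 0.045, 0], [-0.7, 7.5, 4.2]], [[0.003, 0.085, 0], [-1, 11.2, 6.3]], [[0.004, 0.125, 0], [-1.4, 15, 8.3]], [[0.006, 0.165, 0], [-1.7, 18.7, 10.4]], [[0.007, 0.205, 0], [-2.1, 22.5, 12.5]], [[0.008, 0.245, 0], [-2.4, 26.2, 14.6]], [[0.01, 0.285, 0], [-2.7, 30, 16.7]]]}}

```text
time: 20.45
tool_pos: [0.6117, 0.057, 0.2453]
tool_rot: [-0.001, -0.121, 0.993, 0.0]
contact_force: [1.4, -0.4, -1.4]
gripper_width: 0.505
```

Request:
{"api": "drive_tool", "payload": {"series": [[[0.001, 0.04, -0.01], [0, 0, 0]], [[0.001, 0.075, -0.03], [0, 0, 0]], [[0.002, 0.1, -0.05], [0, 0, 0]], [[0.002, 0.112, -0.07], [0, 0, 0]], [[0.002, 0.112, -0.085], [0, 0, 0]], [[0.002, 0.112, -0.1], [0, 0, 0]], [[0.002, 0.112, -0.1], [0, 0, 0]], [[0.002, 0.112, -0.1], [0, 0, 0]]]}}

```text
time: 21.25
tool_pos: [0.6142, 0.1663, 0.1459]
tool_rot: [0.0, -0.119, 0.993, -0.0]
contact_force: [0.4, 0.4, -0.4]
gripper_width: 0.502
```

```bash
cat > look.py <<'E'
from h import *
from scipy.spatial.transform import Rotation as R
import sys
np.set_printoptions(precision=4,suppress=True)
k=sys.argv[1]
s=state();print(s["time"],s["gripper_width"],s["tool_pos"],s["tool_rot"],s["contact_force"],s["ft_torque"])
q=s["tool_rot"];M=R.from_quat([q[1],q[2],q[3],q[0]]).as_matrix();print("tool x yaw+180",np.arctan2(-M[1,0],-M[0,0]),"z",M[:,2])
for c,(u,v,w,h) in dict(scene=(300,90,190,190),top=(150,170,160,120)).items():
    im=grab_frame(c)[:,:,::-1]; f=560/max(w,h)
    cv2.imwrite(f"pics/{k}_{c}.png",cv2.resize(im[v:v+h,u:u+w],None,fx=f,fy=f,interpolation=cv2.INTER_CUBIC))
    for n in ("case_mid","case_press","case_grip","case"):
        print(n,c,[([round(v,4) for v in d["location"]],round(d["confidence"],2)) for d in place_of(c,n)])
E
python3 look.py f1
```

```text
21.25 0.5021571973882263 [0.6142 0.1663 0.1459] [ 0.0001 -0.1194  0.9928 -0.0001] [ 0.4255  0.3758 -0.4464] [ 0.0407 -0.1043  0.031 ]
tool x yaw+180 0.23942769395379476 z [ 0.0001 -0.0001 -1.    ]
case_mid scene [([0.5446, 0.1487, 0.1552], 0.72)]
case_press scene [([0.4779, 0.1324, 0.171], 0.87), ([0.3643, -0.3444, 0.0324], 0.81)]
case_grip scene [([0.2326, -0.3069, 0.0135], 0.75), ([0.6091, 0.1651, 0.1544], 0.66), ([0.5404, -0.2836, 0.053], 0.54)]
case scene [([0.2997, -0.3248, -0.0037], 0.96), ([0.5395, 0.1473, 0.1368], 0.58), ([0.5446, -0.2293, -0.0007], 0.31)]
case_mid top [([0.5427, 0.1488, 0.1574], 0.67), ([0.3003, -0.3255, 0.0156], 0.63)]
case_press top [([0.3666, -0.3405, 0.0321], 0.96), ([0.481, 0.1355, 0.1699], 0.54)]
case_grip top [([0.6116, 0.1665, 0.156], 0.75), ([0.2309, -0.3089, 0.0194], 0.67)]
case top [([0.5432, 0.1458, 0.1389], 0.83), ([0.3062, -0.3226, 0.0026], 0.6)]
```

View pics/f1_scene.png

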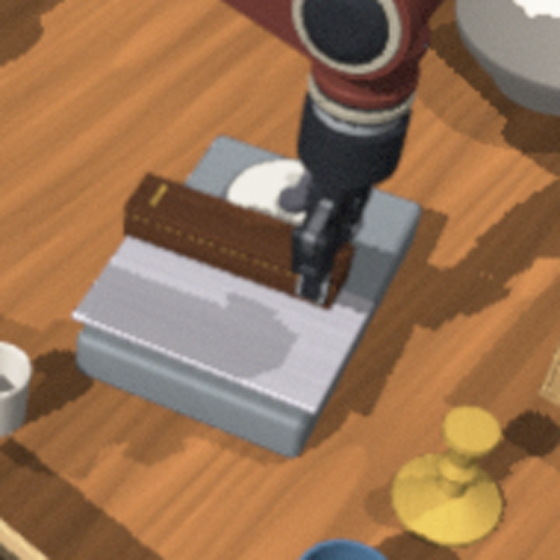

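View pics/f1_top.png

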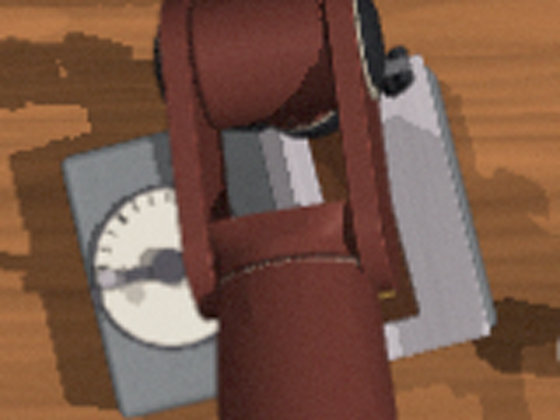

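Request:
{"api": "drive_tool", "payload": {"series": [[[-0.003, 0.001, -0.015], [0, 0, 0]], [[-0.003, 0.001, -0.03], [0, 0, 0]], [[-0.003, 0.001, -0.042], [0, 0, 0]], [[-0.003, 0.001, -0.052], [0, 0, 0]], [[-0.003, 0.001, -0.056], [0, 0, 0]], [[-0.003, 0.001, -0.056], [0, 0, 0]], [[-0.003, 0.001, -0.056], [0, 0, 0]]]}}

```text
time: 22.45
tool_pos: [0.6114, 0.1683, 0.0904]
tool_rot: [0.0, -0.12, 0.993, 0.0]
contact_force: [-0.1, 0.3, -0.8]
gripper_width: 0.506
```

```bash
python3 look.py f2
```

```text
22.45 0.5063747099005564 [0.6114 0.1683 0.0904] [ 0.0005 -0.1201  0.9928  0.    ] [-0.0575  0.2862 -0.786 ] [-0.0373 -0.0813  0.0099]
tool x yaw+180 0.24070047808940537 z [ 0.001   0.0001 -1.    ]
case_mid scene [([0.2985, -0.3261, 0.0172], 0.82), ([0.5432, 0.149, 0.0999], 0.62), ([0.6844, -0.4017, -0.0032], 0.36), ([0.7698, 0.1569, -0.0007], 0.3)]
case_press scene [([0.3624, -0.3426, 0.0321], 0.77), ([0.4778, 0.1379, 0.1164], 0.57)]
case_grip scene [([0.2348, -0.3099, 0.0174], 0.84), ([0.6089, 0.1674, 0.0976], 0.83)]
case scene [([0.3003, -0.324, -0.004], 0.69), ([0.5389, 0.1542, 0.0799], 0.66), ([0.4999, 0.3032, 0.0563], 0.24)]
case_mid top [([0.2983, -0.3259, 0.0117], 0.68), ([0.5421, -0.2288, 0.051], 0.65), ([0.5402, 0.1497, 0.1022], 0.58)]
case_press top [([0.4812, 0.1363, 0.1182], 0.68), ([0.3669, -0.338, 0.0331], 0.55)]
case_grip top [([0.6102, 0.1672, 0.0996], 0.84), ([0.2327, -0.3091, 0.0173], 0.61)]
case top [([0.3062, -0.3217, 0.0023], 0.68), ([0.5425, 0.1471, 0.0818], 0.56), ([0.551, -0.1703, 0.0529], 0.43)]
```

View pics/f2_scene.png

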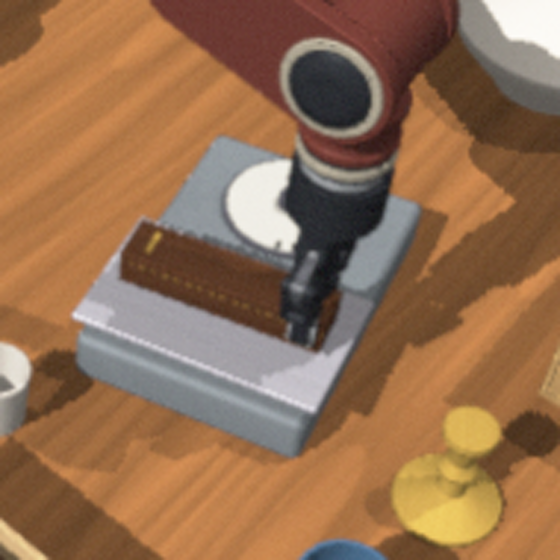

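Request:
{"api": "drive_tool", "payload": {"series": [[[-0.001, 0, -0.003], [0, 0, 0]], [[-0.001, 0, -0.005], [0, 0, 0]], [[-0.001, 0, -0.007], [0, 0, 0]], [[-0.001, 0, -0.008], [0, 0, 0]], [[-0.001, 0, -0.008], [0, 0, 0]]]}}

```text
time: 23.45
tool_pos: [0.6098, 0.1682, 0.0816]
tool_rot: [-0.0, -0.12, 0.993, -0.0]
contact_force: [-0.0, -0.3, -0.6]
gripper_width: 0.502
```

Request:
{"api": "drive_tool", "payload": {"series": [[[0, 0, -0.0005], [0, 0, 0]], [[0, 0, -0.001], [0, 0, 0]], [[0, 0, -0.0015], [0, 0, 0]], [[0, 0, -0.002], [0, 0, 0]]]}}

```text
time: 23.85
tool_pos: [0.61, 0.1683, 0.08]
tool_rot: [0.0, -0.12, 0.993, 0.0]
contact_force: [-0.8, 0.3, -1.4]
gripper_width: 0.501
```

Request:
{"api": "drive_tool", "payload": {"series": [[[0, 0, -0.0005], [0, 0, 0]], [[0, 0, -0.001], [0, 0, 0]]]}}

```text
time: 24.05
tool_pos: [0.61, 0.1683, 0.0789]
tool_rot: [0.0, -0.12, 0.993, 0.0]
contact_force: [-0.3, -0.1, -1.7]
gripper_width: 0.503
```

Request:
{"api": "drive_tool", "payload": {"series": [[[0, 0, -0.0005], [0, 0, 0]], [[0, 0, -0.001], [0, 0, 0]]]}}

```text
time: 24.25
tool_pos: [0.61, 0.1683, 0.0784]
tool_rot: [-0.0, -0.12, 0.993, -0.0]
contact_force: [-1.9, 0.0, 3.4]
gripper_width: 0.501
```

Request:
{"api": "drive_tool", "payload": {"series": [[[0, 0, -0.0004], [0, 0, 0]], [[0, 0, -0.0004], [0, 0, 0]]]}}

```text
time: 24.45
tool_pos: [0.6101, 0.1683, 0.0784]
tool_rot: [0.0, -0.12, 0.993, -0.0]
contact_force: [-3.4, -1.3, 3.9]
gripper_width: 0.504
```

```bash
python3 look.py f3
python3 - <<'E'
import cv2
im=cv2.imread("pics/f3_scene.png"); cv2.imwrite("pics/f3c.png",cv2.resize(im[200:420,80:380],None,fx=2.5,fy=2.5))
E
```

```text
24.45 0.5038428118467688 [0.6101 0.1683 0.0784] [ 0.0002 -0.12    0.9928 -0.    ] [-3.4271 -1.2572  3.8965] [-0.1016  0.3952 -0.0271]
tool x yaw+180 0.24063994361946683 z [ 0.0004 -0.     -1.    ]
case_mid scene [([0.3015, -0.3249, 0.0194], 0.71), ([0.5392, 0.1505, 0.0876], 0.59)]
case_press scene [([0.3639, -0.3397, 0.0311], 0.94), ([0.4758, 0.1345, 0.1016], 0.66)]
case_grip scene [([0.6103, 0.1672, 0.0857], 0.6), ([0.2317, -0.3105, 0.0139], 0.56)]
case scene [([0.5388, 0.1477, 0.0715], 0.96), ([0.2994, -0.3231, -0.0053], 0.75), ([0.4754, 0.1354, 0.1047], 0.75), ([0.6848, -0.4045, 0.0015], 0.55)]
case_mid top [([0.2988, -0.3294, 0.0132], 0.65), ([0.536, 0.148, 0.0915], 0.61), ([0.543, -0.2222, -0.0001], 0.19)]
case_press top [([0.3695, -0.341, 0.0324], 0.78), ([0.4795, 0.1389, 0.1045], 0.5)]
case_grip top [([0.2314, -0.3107, 0.0198], 0.65), ([0.6069, 0.1689, 0.087], 0.53)]
case top [([0.5379, 0.1485, 0.0681], 0.82), ([0.3078, -0.3236, 0.0043], 0.66)]
```

View pics/f3c.png

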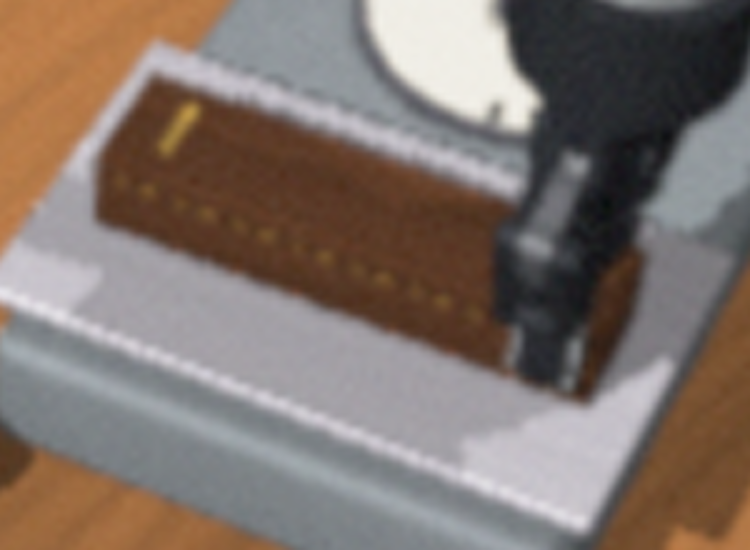

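Request:
{"api": "drive_tool", "payload": {"series": [[[0, 0, 0], [-0.12, 0.49, 0]], [[0, 0, 0], [-0.12, 0.49, 0]], [[0, 0, 0], [-0.12, 0.49, 0]]]}}

```text
time: 25.25
tool_pos: [0.6103, 0.1683, 0.0785]
tool_rot: [-0.004, -0.12, 0.993, -0.001]
contact_force: [-3.5, -0.5, 5.7]
gripper_width: 0.506
```

```bash
python3 -c "
from plant import *
s=state();print(s['time'],s['tool_pos'],s['contact_force'],s['ft_torque'])"
```

```text
25.25 [0.61032999 0.16833065 0.07846671] [-3.50197419 -0.49842495  5.6805221 ] [-0.13862821  0.38240289 -0.02033848]
```

Request:
{"api": "drive_tool", "payload": {"series": [[[0, 0, 0], [0.12, -0.49, 0]], [[0, 0, 0], [0.12, -0.49, 0]]]}}

```text
time: 25.45
tool_pos: [0.6104, 0.1683, 0.0784]
tool_rot: [0.001, -0.12, 0.993, 0.0]
contact_force: [-2.8, -0.7, 4.7]
gripper_width: 0.506
```

Request:
{"api": "drive_tool", "payload": {"series": [[[0, 0, 0], [0, 0, 0]], [[0, 0, 0], [0, 0, 0]], [[0, 0, 0], [0, 0, 0]]], "fingers": -0.15}}

```text
time: 25.75
tool_pos: [0.6098, 0.1682, 0.077]
tool_rot: [-0.0, -0.12, 0.993, 0.0]
contact_force: [0.8, -0.5, 0.5]
gripper_width: 0.574
```

Request:
{"api": "drive_tool", "payload": {"series": [[[0, 0, 0], [0, 0, 0]], [[0, 0, 0], [0, 0, 0]], [[0, 0, 0], [0, 0, 0]]], "fingers": -0.6}}

```text
time: 26.05
tool_pos: [0.61, 0.1683, 0.0774]
tool_rot: [0.0, -0.12, 0.993, 0.0]
contact_force: [-0.2, -0.9, -0.5]
gripper_width: 0.797
```

Request:
{"api": "drive_tool", "payload": {"series": [[[0, 0, 0.005], [0, 0, 0]], [[0, 0, 0.015], [0, 0, 0]], [[0, 0, 0.035], [0, 0, 0]], [[0, 0, 0.07], [0, 0, 0]], [[0, 0, 0.11], [0, 0, 0]], [[0, 0, 0.15], [0, 0, 0]]]}}

```text
time: 26.65
tool_pos: [0.6098, 0.1683, 0.2299]
tool_rot: [0.0, -0.12, 0.993, 0.0]
contact_force: [0.6, 0.4, 0.6]
gripper_width: 0.799
```

Request:
{"api": "drive_tool", "payload": {"series": [[[-0.03, -0.04, 0.02], [0, 0, 0]], [[-0.07, -0.08, 0.02], [0, 0, 0]], [[-0.11, -0.12, 0.02], [0, 0, 0]], [[-0.14, -0.16, 0.02], [0, 0, 0]], [[-0.16, -0.2, 0.02], [0, 0, 0]], [[-0.16, -0.24, 0.02], [0, 0, 0]], [[-0.16, -0.26, 0.02], [0, 0, 0]]]}}

```text
time: 27.35
tool_pos: [0.449, -0.0947, 0.2491]
tool_rot: [0.001, -0.118, 0.993, -0.001]
contact_force: [1.0, 1.1, -0.0]
gripper_width: 0.804
```

```bash
python3 look.py g1
python3 - <<'E'
from h import *
for c in("top","scene"): cv2.imwrite(f"pics/g1_full_{c}.png",grab_frame(c)[:,:,::-1])
for n in("peg_mid","pan_mid"):
  for c in("top","scene"): print(n,c,[([round(v,4) for v in d["location"]],round(d["confidence"],2)) for d in place_of(c,n)])
E
```

```text
27.35 0.8040122473565772 [ 0.449  -0.0947  0.2491] [ 0.0013 -0.1183  0.993  -0.0012] [ 1.0433  1.1043 -0.0399] [ 0.0702 -0.0361 -0.0677]
tool x yaw+180 0.23723360786113656 z [ 0.0028 -0.0021 -1.    ]
case_mid scene [([0.5405, 0.147, 0.0898], 0.98), ([0.2979, -0.3276, 0.0161], 0.75)]
case_press scene [([0.4762, 0.1329, 0.1036], 0.98), ([0.3639, -0.3388, 0.0288], 0.7)]
case_grip scene [([0.6096, 0.1683, 0.0844], 0.91), ([0.2319, -0.3101, 0.0163], 0.56)]
case scene [([0.537, 0.151, 0.0675], 0.71), ([0.303, -0.3245, -0.0041], 0.7)]
case_mid top [([0.5404, 0.1509, 0.0898], 0.89), ([0.3006, -0.3278, 0.015], 0.68)]
case_press top [([0.4792, 0.1388, 0.1036], 0.8), ([0.3663, -0.3424, 0.0341], 0.57)]
case_grip top [([0.2298, -0.3103, 0.0184], 0.68), ([0.6067, 0.1701, 0.0859], 0.6)]
case top [([0.307, -0.3245, 0.0004], 0.87), ([0.5384, 0.1461, 0.0691], 0.81)]
peg_mid top [([0.4913, 0.3463, 0.0775], 0.62), ([0.7687, -0.158, -0.0014], 0.22)]
peg_mid scene [([0.4885, 0.3445, 0.0799], 0.45), ([0.6077, 0.1654, 0.0842], 0.34)]
pan_mid top [([0.5382, 0.1503, 0.0681], 0.67)]
pan_mid scene [([0.5376, 0.1492, 0.0706], 0.7)]
```

View pics/g1_scene.png

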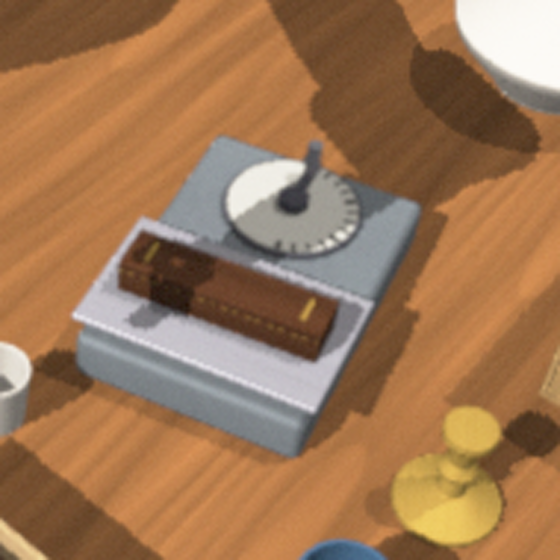

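View pics/g1_top.png

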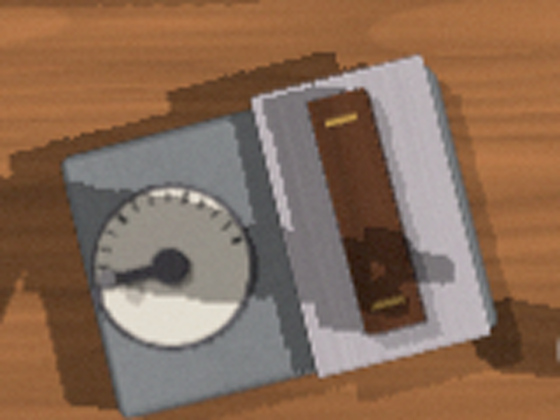

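View pics/g1_full_scene.png

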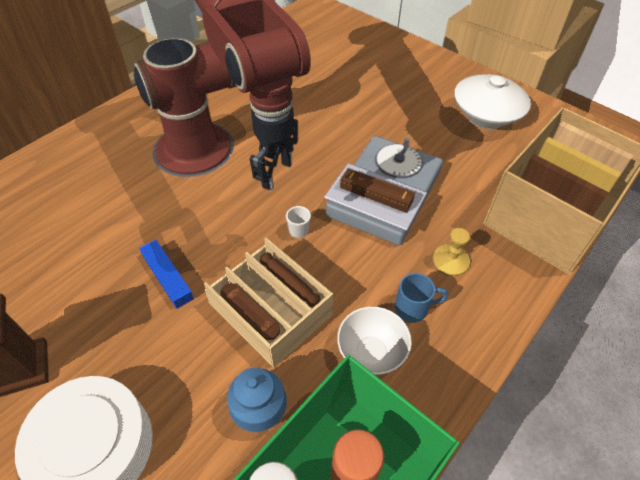

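Request:
{"api": "drive_tool", "payload": {"series": [[[0, 0, 0], [0, 0, 0]], [[0, 0, 0], [0, 0, 0]], [[0, 0, 0], [0, 0, 0]]]}}

```text
time: 28.45
tool_pos: [0.45, -0.0918, 0.2476]
tool_rot: [0.0, -0.12, 0.993, 0.0]
contact_force: [0.1, 0.1, 0.9]
gripper_width: 0.801
```

```bash
python3 -c "
from plant import *
print(state()['time'],job_done())"
```

```text
the job is handed in; nothing more can be done
28.45 None
```

The case is lying flat and right way up on the middle of the scale's pan, with the pointer left at zero. I handed the job in at 28.5 s.

**What I did**
- **Pointer:** I pushed the peg anticlockwise to its zero stop with the shut fingers. I went in steps of 0.5 mm near the end and stopped at about 11–12 N.
- **Tipping:** I pressed the near end of the case down slowly. The readings stayed within the sensor's noise until it met the slope, where they reached about 10 N.
- **Gripping and placing:** I took the raised end along its own tilt, lifted it clear and levelled it. I lowered it until it touched the pan, then opened the fingers in two steps.

**Last checks**
- **Case position:** averaging both cameras, the case's middle is at about (0.540, 0.149), against about (0.540, 0.150) for the pan. That is within the networks' error of about 4 mm, and both brass strips are up.
- **Pointer:** the peg is at about (0.490, 0.345), against (0.491, 0.345) expected at zero. Both pictures show the arm at the zero mark.
- **Other pieces:** the brush, needle case, cup and other pieces look unmoved in the last pictures. I did not measure them again.
- **Tool:** it was well clear and touching nothing.

**What disagreed:** the wrist torque as the case touched the pan hinted that one end met it first. A half-degree test tilt did not confirm that, so I undid it. Any drop on release was at most about 1 mm.

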